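# Brake lever travel check

### The job

Check where the hand brake of the specimen turntable bites: press the lever's rubber roller gently down until the resistance firms up, note how low the roller has come, and let the lever rise. Then slide the black marker block down its sloping rail until its pointer is at that noted height, and press the lever to firm once more to prove that the roller then stands level with the marker. At the end the lever is up again and the marker stays as set; never force the lever (firm is a push of about 12 N, more than 25 N harms the brake) and do not shift the loose stones and tools lying about.

Things in the scene. Friction and masses are not known exactly. Their poses are not given: they have to be found in the camera images.
- brake_stand: Fixed base (12 mm plate) with a grey lever housing (x -85 to +30, y -35 to +35, 106 mm high) and an aluminium turntable (220 mm across, centred at x +100, y -150; with its fixed stone 126 mm high). Origin on the bench under the lever's hinge; z up, -x the way the lever points from its hinge, y the way the marker slides outward.
- lever_pad (a point): Middle of the black rubber roller (20 mm thick, 52 mm long, lying across the lever, it does not spin) at the lever's end, 150 mm from a level hinge that lies 85 mm above the bench over the stand's origin; at rest this point is 136 mm above the bench, and the roller's top 10 mm higher. Press on its top: it goes down in an arc (up to 9 mm outward, along the stand's -x). Press with shut fingers, best with both tips side by side along the roller.
- lever (a joint): Lever angle in rad: 0 raised at rest (it springs back there when let go), growing as the roller is pressed (1 rad is 150 mm of roller travel); end stop 0.62. A light return spring is felt first (2 to 4 N at the roller), then, from a point that can only be felt, the brake bites: about 3 N more for each further mm of the roller. That point is a different one each time: the roller is then 64 to 98 mm above the bench.
- squeeze (a joint): How far the brake's stiff inner spring is squeezed, in m: 0 until the brake bites, then 1 mm for each 2.5 mm of further roller travel. Too small to see; feel the force instead. The lever counts as firm from 0.5 mm (a push of about 8 N on the roller).
- marker_block (a point): Centre of the black upright marker block (26 mm along the stand's x, 18 mm along y, 46 mm high), on an aluminium rail beside the lever on its +y side, at the roller's distance from the hinge. A thin steel pointer (27 mm from this point to its end, 6 mm thick) sticks out of it towards the lever at this very height. Free on all sides for a pinch across x; stays where it is left.
- marker (a joint): Marker position along its straight rail in m: 0 at the low end near the lever (block centre 65 mm above the bench) to 0.10 at the high end (115 mm); outward is the stand's +y, climbing at 30 degrees: 10 mm along the rail is 5 mm of height. It starts high, between 0.088 and 0.10, and takes about 6 to 9 N to slide.
- shard: Bystander: pale stone chip 34 x 28 x 22 mm on the base plate, between the housing and the marker, origin under its middle.
- lump: Bystander: pale stone 75 x 60 x 50 mm on the bench, origin under its middle.
- slab: Bystander: dark flat stone 100 x 70 x 24 mm on the bench, origin under its middle.
- brush: Bystander: brush 170 mm long, lying on the bench on the robot's side of the stand, along its x.
- hammer: Bystander: hammer 220 mm long, lying on the bench, along its x.
- engraver: Bystander: grey hand engraver 168 mm long on two feet, lying along its x.
- goggles: Bystander: safety goggles 150 mm wide, 55 mm high, lying on the bench.

How it is judged:
On the way, in this order (a step that is already met when the one before it is completed fails the run):
1. before the marker is touched, the lever is pressed until firm and held there a moment (value of joint squeeze above 0.0005 m and distance of marker_block from where it was at the start of the episode below 0.006 m), for 0.3 s.
2. the lever is let up again (value of joint lever below 0.05 rad), for 0.2 s.
3. with the marker set, the lever is pressed until firm again, its roller level with the marker (middle to middle within 5 mm), and held a moment (value of joint squeeze above 0.0005 m and z of lever_pad in the frame of marker_block between -0.005 and 0.005 m), for 0.3 s.
At the end, for the whole second after the job is handed in: The lever is back up (within 0.05 rad of its rest) and still, and the marker stands down its rail (below 80 mm), as it was when the roller was proved level with it (value of joint lever below 0.05 rad and velocity of joint lever between -0.05 and 0.05 rad/s and value of joint marker below 0.08 m); the robot touches nothing.
It fails at once if the lever is pushed with more than 25 N (contact force between lever and the fingers above 25 N or contact force between lever and the arm above 25 N).
It fails at once if a stone or tool is moved by more than 30 mm (distance of any of shard, lump, slab, brush, hammer, engraver, goggles from where it was at the start of the episode above 0.03 m).
It also fails if it takes over 64 s, if anything falls off the work surface, if the arm or the gripper's body presses on something with over 40 N, if the wrist force passes 120 N, or if a joint passes its speed limit or range.

### The arm

A 6-joint arm with a two-finger parallel gripper is mounted at the origin on the work surface. World frame = base frame: x ahead of the robot, y to its left, z up, the work surface at z = 0. Lengths are in m, angles in rad, forces in N, time in s.
With the tool pointing down it reaches from about 0.35 to 0.85 m from the base axis. Payload 8.1 kg.
Tool frame: the origin (TCP) lies at the centre of the arm's flange, where the gripper is bolted on; the fingertips stand 186 mm ahead of it and the grasp point (between the pads) lies 167 mm ahead of it; z points along the fingers, y is the line along which they close (so a half turn about z gives the same grasp; the last joint's range is limited). The gripper opens to 93 mm and grips with 3 to 60 N. Pads are 15 mm wide; open, the fingers measure 128 mm over their backs; the gripper's body (75 mm by 188 mm) begins 65 mm behind the grasp point.
Start: joints at [-1.264, 0.13, 1.488, -0, 1.523, -0.085], TCP at [0.229, -0.555, 0.405] pointing down, gripper open.
Joint ranges: [-2.96, 2.96], [-0.89, 2.26], [0.02, 2.5], [-1.34, 4.48], [0, 2.73], [-2.66, 2.66]. Speed limits (rad/s): [2.39, 2.39, 2.79, 3.14, 3.14, 3.14].

### API

Orientations are given as [roll, pitch, yaw] about the fixed x, y, z axes, in that order (R = Rz(yaw) Ry(pitch) Rx(roll)).
In Python, from workcell import sensors, imaging, order gives the robot as it stands.
- The arm moves only by the shell command python3 -m handwheel 'ROWS'. ROWS is text: rows parted by semicolons, each of 5 numbers parted by spaces: the shift along the tool's x, y, z in m, then the turn about the tool's z in degrees, then the finger opening in m, from 0 to 0.093. A call has exactly 8 rows; each row is the pose to reach, as a shift and turn from the pose commanded when the call began, along the tool's axes at that moment; what a row does not reach only later rows make up. A row lasts 1/10 s, in which the tool goes at most 50 mm and 8.59 degrees, less where a joint would pass 70% of its speed; a pose out of reach is approached as far as the arm can. A call with a gripper value outside its range is refused whole. The fingers move at their own pace and stop on an object; the grip force is fixed at half the most. Time passes only in rows, so rows that repeat a pose let the fingers close, or fill a call up. It gives the time, the measured TCP pose, the force, the opening and the grip force at its end, in the units of the state.
- sensors.observe(): the state, without advancing time (a new reading comes with each control period).
- imaging.capture(name): name is "side" or "top"; returns (picture, depth): 400x640x3 uint8, red, green, blue; 400x640 float32, m along the optical axis (not along the pixel's ray), 0 where there is no reading.
- imaging.get_calibration(name): a dict with "mtx" (3x3 intrinsics, pixels), "R" (3x3) and "t" (3): a world point X has camera coordinates R X + t. Camera axes: x right, y down, z forward; pixel columns grow to the right and rows downward; lengths in m; the calibration is good to about 2 mm. A picture is of the moment at which its call begins. get_calibration takes no time and is no camera call.
- order.finish_job(): hands the job in; it is judged then, once.
The state is a dict: "time_s": time; "joint_pos": joint angles; "qd": joint speeds; "tau": joint torques, N m; "ee_pos": TCP position; "ee_rot": TCP orientation; "ft_force": force on the tool from outside, world axes, zero at the start; "moment": the same for the moment, N m; "finger_gap": opening from 0.0 (shut) to 1.0 (fully open); "finger_force": force on a finger pad.
Only numpy, scipy, OpenCV 4.12 (cv2) and the standard library are available. Lean on these libraries where they do the work, as an engineer would, in place of code of your own. Each camera call takes 0.05 s, during which the arm holds its last target. There are 200 camera calls.

## Working session

There is one attempt and no reset: what is moved stays moved. The work goes in short steps, Python scripts to look and compute and a shell command to move; the robot and the scene stay as the last step left them, time stands still between calls to the robot, and variables do not carry over. Pictures are saved under pics/ and viewed, at most 10 in all, crops included, and the job is handed in when it is done.

```bash
mkdir -p pics; ls; python3 - <<'E'
from workcell import sensors, imaging
import cv2, numpy as np
s=sensors.observe(); print(s)
for n in("side","top"):
    p,d=imaging.capture(n); cv2.imwrite(f"pics/{n}0.png",p[...,::-1]); np.savez(f"pics/{n}0.npz",p=p,d=d)
    c=imaging.get_calibration(n); print(n,c, -c["R"].T@c["t"])
E
```

```text
pics
{'time_s': 0.0, 'joint_pos': array([-1.26437211e+00,  1.31160658e-01,  1.48925059e+00,  1.46109134e-06,
        1.52298244e+00, -8.53876715e-02]), 'qd': array([-0.00193234, -0.00080558,  0.00205247, -0.00117831,  0.00269283,
        0.00041248]), 'tau': array([ 2.35824016e-03, -5.59831238e+01, -4.91768646e+01,  7.66511215e-02,
        3.53145436e-02, -1.16570063e-04]), 'ee_pos': array([ 0.22907974, -0.55431056,  0.40370319]), 'ee_rot': array([-3.13979830e+00, -1.55053864e-04,  3.91811680e-01]), 'ft_force': array([-0.452501  ,  0.02521874, -0.29690332]), 'moment': array([-0.00029407, -0.06049992, -0.01945668]), 'finger_force': 0.0, 'finger_gap': 0.9996496782645277}
side {'mtx': array([[499.23988635,   0.        , 319.75143995],
       [  0.        , 499.23988635, 199.44730054],
       [  0.        ,   0.        ,   1.        ]]), 'R': array([[-0.96977839, -0.24398333, -0.00141776],
       [-0.18535389,  0.74049349, -0.64599793],
       [ 0.15866257, -0.62621204, -0.76333784]]), 't': array([0.49545527, 0.1646628 , 1.46398565])} [0.27872298 0.91571654 1.22458992]
top {'mtx': array([[485.74583742,   0.        , 320.65412108],
       [  0.        , 485.74583742, 201.11540135],
       [  0.        ,   0.        ,   1.        ]]), 'R': array([[ 0.01555089, -0.9997258 , -0.01750679],
       [-0.99271497, -0.0133449 , -0.11974513],
       [ 0.11947867,  0.0192414 , -0.9926503 ]]), 't': array([0.01764376, 0.5296463 , 1.3663407 ])} [ 0.36226487 -0.0015833   1.42002995]
```

View pics/side0.png

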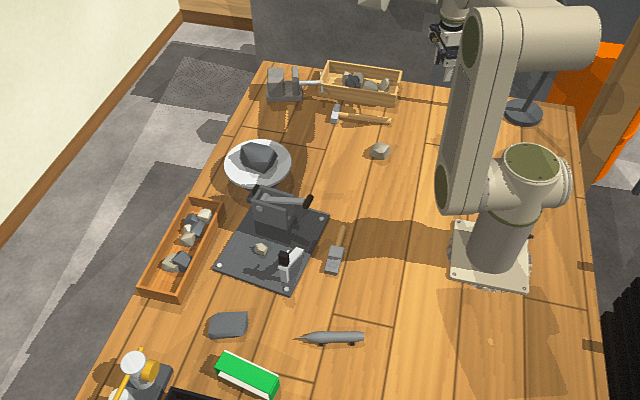

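View pics/top0.png

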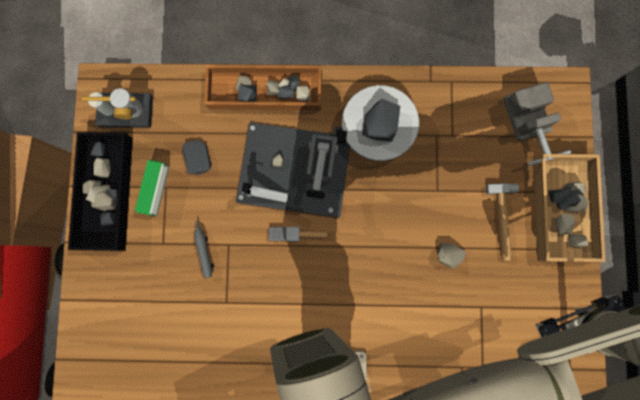

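```bash
cat > h.py <<'E'
import numpy as np, cv2
from workcell import imaging
def ray(n,u,v):
    c=imaging.get_calibration(n); d=c["R"].T@np.linalg.solve(c["mtx"],[u,v,1.]); return -c["R"].T@c["t"],d
def onz(n,u,v,z):
    o,d=ray(n,u,v); return o+d*(z-o[2])/d[2]
def cloud(n,d):
    c=imaging.get_calibration(n); v,u=np.mgrid[:400,:640]
    P=np.stack([u,v,np.ones_like(u)],-1)@np.linalg.inv(c["mtx"]).T*d[...,None]
    return (P-c["t"])@c["R"]
E
python3 - <<'E'
import numpy as np,cv2
from h import *
a=np.load("pics/side0.npz");b=np.load("pics/top0.npz")
A=cv2.resize(a["p"][175:305,205:345],None,fx=4,fy=4,interpolation=2)
B=cv2.resize(b["p"][110:240,225:365],None,fx=4,fy=4,interpolation=2)
cv2.imwrite("pics/crop.png",np.vstack([A,B])[:, :,::-1][:520]);cv2.imwrite("pics/cropt.png",B[...,::-1])
P=cloud("top",b["d"])
for u,v in[(316,190),(316,186),(320,150),(251,192),(265,194),(285,196),(300,140),(252,127),(242,206),(331,211)]:print("top",u,v,P[v,u].round(3),b["p"][v,u])
P=cloud("side",a["d"])
for u,v in[(307,202),(284,258),(284,252),(295,256),(262,249)]:print("side",u,v,P[v,u].round(3),a["p"][v,u])
E
```

```text
top 316 190 [0.547 0.036 0.135] [61 59 57]
top 316 186 [0.557 0.036 0.139] [105 107 105]
top 320 150 [0.664 0.028 0.099] [100 100  95]
top 251 192 [0.546 0.219 0.083] [152 157 149]
top 265 194 [0.544 0.182 0.064] [183 185 176]
top 285 196 [0.543 0.129 0.028] [187 191 184]
top 300 140 [0.713 0.09  0.013] [41 42 40]
top 252 127 [0.75  0.233 0.018] [179 180 176]
top 242 206 [0.515 0.258 0.001] [170 120  69]
top 331 211 [ 0.503 -0.005  0.017] [107 107 107]
side 307 202 [0.535 0.052 0.15 ] [47 38 28]
side 284 258 [0.547 0.238 0.135] [43 36 29]
side 284 252 [0.553 0.219 0.133] [48 42 42]
side 295 256 [0.54  0.171 0.049] [220 225 221]
side 262 249 [0.643 0.159 0.031] [219 207 177]
```

View pics/crop.png

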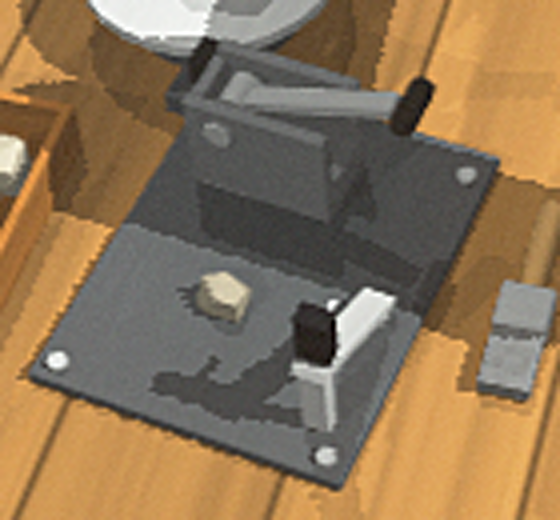

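View pics/cropt.png

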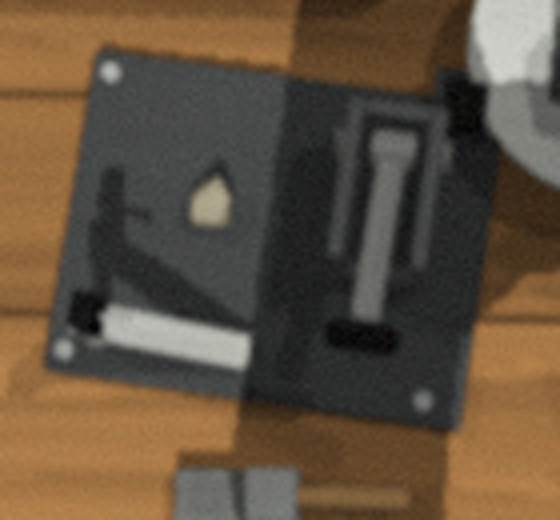

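Side crop: lever roller at about (308,201) in full pixels, marker block at (284,258). The top view shows the roller at (316,194), the block at (246,188), and screws at (252.5,127.7), (240.7,197.2) and (330.7,210.2).

```bash
python3 - <<'E'
from h import *
s=[onz("top",u,v,.014) for u,v in[(252.5,127.7),(240.7,197.2),(330.7,210.2)]]
for q in s:print(q.round(4))
e=s[0]-s[1]; f=s[1]-s[2]
print("yaw",np.degrees(np.arctan2(e[1],e[0])),np.degrees(np.arctan2(-f[0],f[1])), np.linalg.norm(e),np.linalg.norm(f))
def tri(uvs,uvt):
    A=np.zeros((3,3));b=np.zeros(3);R=[]
    for n,uv in(("side",uvs),("top",uvt)):
        o,d=ray(n,*uv);d/=np.linalg.norm(d);M=np.eye(3)-np.outer(d,d);A+=M;b+=M@o;R.append((M,o))
    x=np.linalg.solve(A,b);return x.round(4),[np.linalg.norm(M@(x-o)).round(4) for M,o in R]
print("roller",tri((307.7,201.5),(315.7,194)),onz("top",315.7,194,.146))
print("block",tri((283.8,258),(246.3,188)),onz("top",246.3,188,.136))
print("hinge-ish",onz("top",323,146,.09))
# roller ends, block blob in top
for n in("side","top"):
    z=np.load(f"pics/{n}0.npz");p=z["p"].astype(int)
    for nm,(u,v,r) in {"roller":(308,201,9) if n=="side" else (316,194,10),"block":(284,258,9) if n=="side" else (246,188,6)}.items():
        w=p[v-r:v+r+1,u-r:u+r+1].sum(-1); m=(w<(120 if n=="side" else 75)).astype(np.uint8)
        k,l,st,c=cv2.connectedComponentsWithStats(m); i=1+st[1:,4].argmax(); print(n,nm,c[i]+[u-r,v-r],st[i])
E
```

```text
[0.7489 0.232  0.014 ]
[0.5399 0.2599 0.014 ]
[ 0.5053 -0.004   0.014 ]
yaw -7.594279058635437 -7.472948800748101 0.21088956542400156 0.266142632367394
roller (array([0.5364, 0.0369, 0.1341]), [np.float64(0.0004), np.float64(0.0004)]) [0.53440663 0.03652385 0.146     ]
block (array([0.5521, 0.2265, 0.1163]), [np.float64(0.0003), np.float64(0.0003)]) [0.54952302 0.2230605  0.136     ]
hinge-ish [0.67766484 0.02005185 0.09      ]
side roller [308.19047619 201.5952381 ] [ 4  3 10 14 42]
side block [283.62666667 260.45333333] [ 4  6 10 11 75]
top roller [314.9537037  193.87962963] [  1   6  18   9 108]
top block [246.40909091 187.65909091] [ 3  2  8  9 44]
```

```bash
python3 -m handwheel '0.038 -0.032 0 4 0; 0.076 -0.064 0 8 0; 0.114 -0.096 0 12 0; 0.152 -0.128 0 16 0; 0.19 -0.16 0 20 0; 0.228 -0.192 0 24 0; 0.266 -0.224 0 28 0; 0.304 -0.256 0 30 0'
```

```text
time_s: 0.9
ee_pos: [0.4127, -0.1999, 0.4045]
ee_rot: [-3.142, 0.0, -0.135]
ft_force: [1.1, -1.0, -0.6]
finger_gap: 0.362
finger_force: 0.0
```

```bash
python3 -m handwheel '0.015 -0.042 0 0 0; 0.03 -0.084 0 0 0; 0.045 -0.126 0 0 0; 0.06 -0.168 0 0 0; 0.075 -0.21 0 0 0; 0.089 -0.252 0 0 0; 0.089 -0.252 0.02 0 0; 0.089 -0.252 0.05 0 0'; python3 - <<'E'
from h import *
p,d=imaging.capture("side")
cv2.imwrite("pics/s1.png",cv2.resize(p[120:270,220:380],None,fx=4,fy=4,interpolation=2)[...,::-1])
E
```

```text
time_s: 1.7
ee_pos: [0.5347, 0.0379, 0.3558]
ee_rot: [-3.141, -0.003, -0.129]
ft_force: [0.4, -0.1, -0.6]
finger_gap: 0.004
finger_force: 0.0
```

View pics/s1.png

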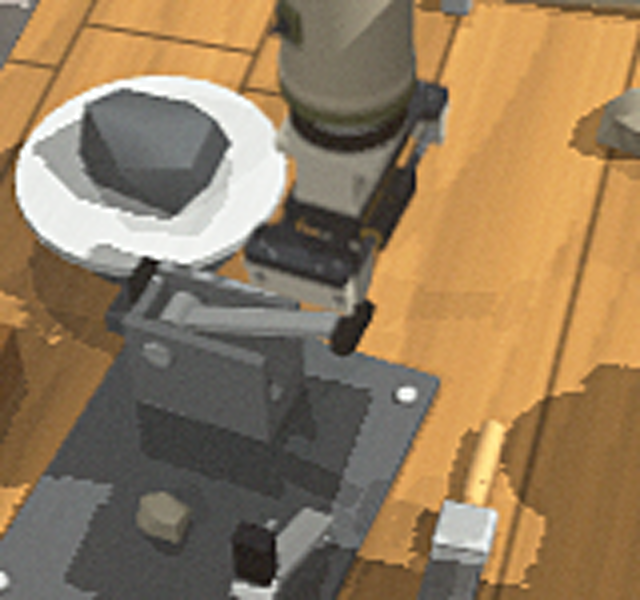

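Fingertips sit just above the roller (crop 350,327). Descending through the light spring range first.

```bash
python3 -m handwheel '0 0 0.008 0 0; 0 0 0.016 0 0; 0 0 0.024 0 0; 0 0 0.032 0 0; 0 0 0.04 0 0; 0 0 0.048 0 0; 0 0 0.054 0 0; 0 0 0.056 0 0'
```

```text
time_s: 2.55
ee_pos: [0.5334, 0.0363, 0.2978]
ee_rot: [3.141, 0.001, -0.132]
ft_force: [-2.3, 0.2, 3.5]
finger_gap: 0.005
finger_force: 1.8
```

```bash
python3 -m handwheel '0 0 0.001 0 0; 0 0 0.002 0 0; 0 0 0.003 0 0; 0 0 0.004 0 0; 0 0 0.004 0 0; 0 0 0.004 0 0; 0 0 0.004 0 0; 0 0 0.004 0 0'; python3 -m handwheel '0 0 0.001 0 0; 0 0 0.002 0 0; 0 0 0.003 0 0; 0 0 0.004 0 0; 0 0 0.004 0 0; 0 0 0.004 0 0; 0 0 0.004 0 0; 0 0 0.004 0 0'
```

```text
time_s: 3.35
ee_pos: [0.5338, 0.0363, 0.2949]
ee_rot: [-3.142, -0.0, -0.132]
ft_force: [-2.4, 0.1, 3.8]
finger_gap: 0.005
finger_force: 1.7
time_s: 4.15
ee_pos: [0.5337, 0.0363, 0.2908]
ee_rot: [-3.142, -0.0, -0.132]
ft_force: [-3.3, -0.0, 4.0]
finger_gap: 0.005
finger_force: 1.8
```

```bash
python3 -m handwheel '0 0 0.001 0 0; 0 0 0.002 0 0; 0 0 0.003 0 0; 0 0 0.004 0 0; 0 0 0.004 0 0; 0 0 0.004 0 0; 0 0 0.004 0 0; 0 0 0.004 0 0'
```

```text
time_s: 4.95
ee_pos: [0.5337, 0.0363, 0.2868]
ee_rot: [-3.142, 0.0, -0.132]
ft_force: [-3.1, 0.4, 4.4]
finger_gap: 0.004
finger_force: 1.8
```

```bash
python3 - <<'E'
from h import *
from workcell import sensors
p,d=imaging.capture("side");print(sensors.observe()["ee_pos"],sensors.observe()["ft_force"])
E
```

```text
[0.53366771 0.03626537 0.28674633] [-2.70122015 -0.09702285  4.55808908]
```

```bash
python3 -m handwheel '0 0 0.001 0 0; 0 0 0.002 0 0; 0 0 0.003 0 0; 0 0 0.004 0 0; 0 0 0.004 0 0; 0 0 0.004 0 0; 0 0 0.004 0 0; 0 0 0.004 0 0'
```

```text
time_s: 5.8
ee_pos: [0.5337, 0.0363, 0.2828]
ee_rot: [3.142, -0.0, -0.132]
ft_force: [-3.2, 0.9, 3.0]
finger_gap: 0.006
finger_force: 1.8
```

```bash
python3 -m handwheel '0 0 0.001 0 0; 0 0 0.002 0 0; 0 0 0.003 0 0; 0 0 0.004 0 0; 0 0 0.004 0 0; 0 0 0.004 0 0; 0 0 0.004 0 0; 0 0 0.004 0 0'
```

```text
time_s: 6.6
ee_pos: [0.5337, 0.0363, 0.2793]
ee_rot: [-3.142, -0.0, -0.132]
ft_force: [-5.5, 1.0, 9.1]
finger_gap: 0.006
finger_force: 4.5
```

```bash
python3 -m handwheel '0 0 0.0005 0 0; 0 0 0.001 0 0; 0 0 0.001 0 0; 0 0 0.001 0 0; 0 0 0.001 0 0; 0 0 0.001 0 0; 0 0 0.001 0 0; 0 0 0.001 0 0'; python3 - <<'E'
from h import *
from workcell import sensors
p,d=imaging.capture("side");np.savez("pics/press.npz",p=p)
cv2.imwrite("pics/s2.png",cv2.resize(p[160:290,250:340],None,fx=4,fy=4,interpolation=2)[...,::-1])
s=sensors.observe();print(s["ee_pos"],s["ft_force"])
E
```

```text
time_s: 7.4
ee_pos: [0.5337, 0.0363, 0.2785]
ee_rot: [3.142, -0.0, -0.132]
ft_force: [-7.3, 0.3, 11.5]
finger_gap: 0.003
finger_force: 5.6
[0.53370177 0.03631794 0.27854048] [-6.67634013  0.13875026 11.0044294 ]
```

View pics/s2.png

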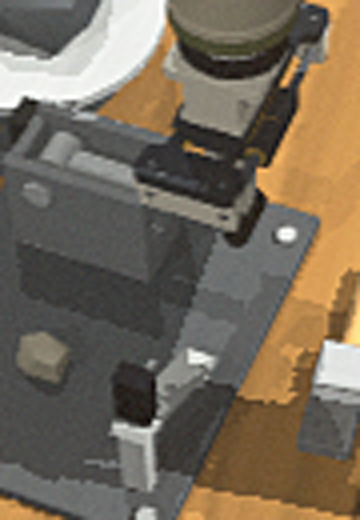

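```bash
python3 -m handwheel '0 0 -0.005 0 0; 0 0 -0.015 0 0; 0 0 -0.028 0 0; 0 0 -0.042 0 0; 0 0 -0.056 0 0; 0 0 -0.075 0 0; 0 0 -0.1 0 0; 0 0 -0.12 0 0'; python3 - <<'E'
from h import *
from workcell import sensors
c=imaging.get_calibration("side")
ex=np.array([.9914,-.1305,0]);ey=np.array([.1305,.9914,0])
C=np.array([.527,.038,.0825])
for X in(C,C+.026*ey,C-.01*ex+.026*ey):
    q=c["mtx"]@(c["R"]@X+c["t"]);print("pred",(q[:2]/q[2]).round(1))
p=np.load("pics/press.npz")["p"].astype(int)
m=(p[205:228,298:322].sum(-1)<120).astype(np.uint8);k,l,st,ce=cv2.connectedComponentsWithStats(m);print([(st[i],ce[i]+[298,205]) for i in range(1,k) if st[i,4]>10])
# refined block position from clean views: side + top
p,d=imaging.capture("top");np.savez("pics/top1.npz",p=p,d=d)
p,d=imaging.capture("side");np.savez("pics/side1.npz",p=p,d=d)
m=(p[240:275,275:295].astype(int).sum(-1)<125).astype(np.uint8);k,l,st,ce=cv2.connectedComponentsWithStats(m);print([(st[i],ce[i]+[275,240]) for i in range(1,k) if st[i,4]>10])
s=sensors.observe();print(s["ee_pos"],s["ft_force"],s["joint_pos"])
E
```

```text
time_s: 8.25
ee_pos: [0.5335, 0.0363, 0.3997]
ee_rot: [-3.141, -0.0, -0.132]
ft_force: [0.3, 0.3, 0.0]
finger_gap: 0.003
finger_force: 0.0
pred [311.2 213.7]
pred [307.8 220.3]
pred [311.  221.3]
[(array([ 8,  3, 10, 13, 37], dtype=int32), array([311.43243243, 215.02702703]))]
[(array([ 4, 15, 10, 11, 86], dtype=int32), array([283.58139535, 260.37209302]))]
[0.53439779 0.03627094 0.40191056] [ 0.42661967 -0.40142393  0.19809735] [-2.79578256e-02 -4.56233861e-02  1.67437588e+00 -2.39902131e-05
  1.50706018e+00  1.67458089e+00]
```

```bash
python3 -m handwheel '-0.001 -0.024 0 -8.5 0.07; -0.002 -0.048 0 -17 0.07; -0.003 -0.072 0 -25.5 0.07; -0.004 -0.096 0 -34 0.07; -0.005 -0.12 0 -42.5 0.07; -0.006 -0.144 0 -51 0.07; -0.007 -0.168 0 -59.5 0.07; -0.008 -0.188 0 -68 0.07'
```

```text
time_s: 9.15
ee_pos: [0.5501, 0.2248, 0.3965]
ee_rot: [-3.14, 0.001, 1.062]
ft_force: [-0.7, 0.5, -0.2]
finger_gap: 0.645
finger_force: 0.0
```

```bash
python3 -m handwheel '0 0 0.01 -7 0.07; 0 0 0.02 -14 0.07; 0 0 0.03 -21 0.07; 0 0 0.04 -21.7 0.07; 0 0 0.047 -21.7 0.07; 0 0 0.047 -21.7 0.07; 0 0 0.047 -21.7 0.07; 0 0 0.047 -21.7 0.07'; python3 - <<'E'
from h import *
p,d=imaging.capture("side");q,_=imaging.capture("top")
A=cv2.resize(p[180:300,230:330],None,fx=4,fy=4,interpolation=2);B=cv2.resize(q[130:250,190:290],None,fx=4,fy=4,interpolation=2)
cv2.imwrite("pics/s3.png",np.hstack([A,B])[...,::-1])
E
```

```text
time_s: 9.95
ee_pos: [0.5507, 0.2237, 0.3514]
ee_rot: [3.141, -0.0, 1.433]
ft_force: [0.1, 0.4, 0.6]
finger_gap: 0.753
finger_force: 0.0
```

View pics/s3.png

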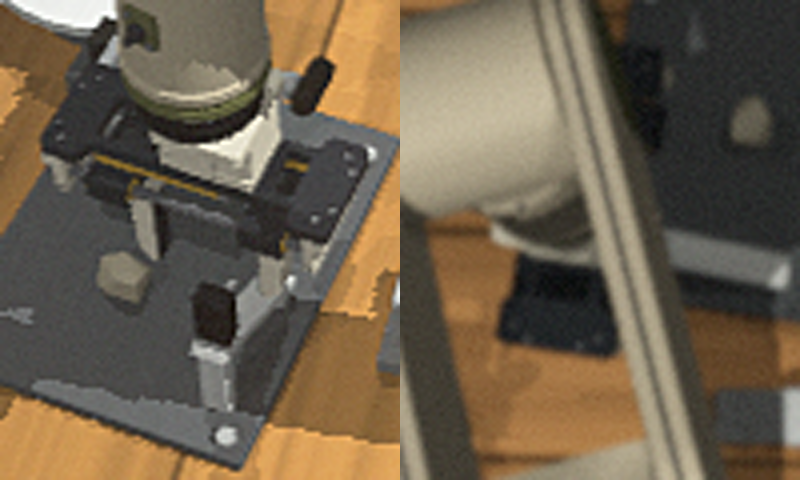

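Fingers straddle the block (crop 215,315) symmetrically. Descending and gripping.

```bash
python3 -m handwheel '0 0 0.02 0 0.07; 0 0 0.04 0 0.07; 0 0 0.058 0 0.07; 0 0 0.069 0 0.07; 0 0 0.069 0 0.07; 0 0 0.069 0 0.04; 0 0 0.069 0 0.03; 0 0 0.069 0 0.02'; python3 -m handwheel '0 0 0 0 0.015; 0 0 0 0 0.015; 0 0 0 0 0.015; 0 0 0 0 0.015; 0 0 0 0 0.015; 0 0 0 0 0.015; 0 0 0 0 0.015; 0 0 0 0 0.015'
```

```text
time_s: 10.85
ee_pos: [0.5509, 0.2238, 0.2831]
ee_rot: [3.14, -0.001, 1.434]
ft_force: [0.2, 0.5, 0.8]
finger_gap: 0.543
finger_force: 0.0
time_s: 11.65
ee_pos: [0.5521, 0.2233, 0.2821]
ee_rot: [3.136, -0.001, 1.433]
ft_force: [14.5, 0.6, -7.9]
finger_gap: 0.277
finger_force: 30.0
```

```bash
python3 -m handwheel '0 0.0015 0 0 0.015; -0.008 0.0015 0.0046 0 0.015; -0.016 0.0015 0.0092 0 0.015; -0.024 0.0015 0.0139 0 0.015; -0.032 0.0015 0.0185 0 0.015; -0.04 0.0015 0.0231 0 0.015; -0.048 0.0015 0.0277 0 0.015; -0.0546 0.0015 0.0315 0 0.015'
```

```text
time_s: 12.45
ee_pos: [0.5454, 0.1702, 0.2513]
ee_rot: [3.138, -0.003, 1.434]
ft_force: [6.2, 8.1, -0.5]
finger_gap: 0.281
finger_force: 30.0
```

```bash
python3 -m handwheel '0 0 0 0 0.015; 0 0 0 0 0.015; 0 0 0 0 0.06; 0 0 0 0 0.06; 0 0 0 0 0.06; 0 0 0 0 0.06; 0 0 -0.002 0 0.06; 0 0 -0.004 0 0.06'
```

```text
time_s: 13.25
ee_pos: [0.5444, 0.1694, 0.2544]
ee_rot: [-3.141, 0.0, 1.434]
ft_force: [0.0, 0.5, 0.2]
finger_gap: 0.644
finger_force: 0.0
```

```bash
python3 -m handwheel '0 0 -0.015 0 0.06; 0 0 -0.03 0 0.06; 0 0 -0.045 0 0.06; 0 0 -0.055 0 0.03; 0 0 -0.055 0 0; 0 0 -0.055 0 0; 0 0 -0.055 0 0; 0 0 -0.055 0 0'; python3 -m handwheel '0 0 0.003 0 0; 0 0 0.006 0 0; 0 0 0.009 0 0; 0 0 0.012 0 0; 0 0 0.012 0 0; 0 0 0.012 0 0; 0 0 0.012 0 0; 0 0 0.012 0 0'
```

```text
time_s: 14.05
ee_pos: [0.5441, 0.1693, 0.3082]
ee_rot: [-3.14, 0.001, 1.434]
ft_force: [-0.2, 0.9, -0.4]
finger_gap: 0.266
finger_force: 0.0
time_s: 14.85
ee_pos: [0.5446, 0.1694, 0.2975]
ee_rot: [3.141, -0.0, 1.434]
ft_force: [-0.0, -0.2, -0.1]
finger_gap: 0.005
finger_force: 0.0
```

```bash
for i in 1; do python3 -m handwheel '0 0 0.001 0 0; 0 0 0.002 0 0; 0 0 0.003 0 0; 0 0 0.004 0 0; 0 0 0.004 0 0; 0 0 0.004 0 0; 0 0 0.004 0 0; 0 0 0.004 0 0'; done
```

```text
time_s: 15.65
ee_pos: [0.5445, 0.1694, 0.2933]
ee_rot: [3.141, -0.0, 1.434]
ft_force: [-0.2, 0.2, -0.5]
finger_gap: 0.005
finger_force: 0.0
```

```bash
python3 -m handwheel '0 0 0.0005 0 0; 0 0 0.001 0 0; 0 0 0.001 0 0; 0 0 0.001 0 0; 0 0 0.001 0 0; 0 0 0.001 0 0; 0 0 0.001 0 0; 0 0 0.001 0 0'
```

```text
time_s: 16.45
ee_pos: [0.5445, 0.1694, 0.2922]
ee_rot: [3.142, -0.0, 1.434]
ft_force: [0.4, 0.5, 0.1]
finger_gap: 0.006
finger_force: 0.0
```

```bash
python3 -m handwheel '0 0 0.0005 0 0; 0 0 0.001 0 0; 0 0 0.001 0 0; 0 0 0.001 0 0; 0 0 0.001 0 0; 0 0 0.001 0 0; 0 0 0.001 0 0; 0 0 0.001 0 0'
```

```text
time_s: 17.25
ee_pos: [0.5445, 0.1694, 0.2912]
ee_rot: [-3.142, 0.0, 1.434]
ft_force: [0.8, -0.1, 0.6]
finger_gap: 0.006
finger_force: 0.0
```

```bash
python3 -m handwheel '0 0 0.0005 0 0; 0 0 0.001 0 0; 0 0 0.001 0 0; 0 0 0.001 0 0; 0 0 0.001 0 0; 0 0 0.001 0 0; 0 0 0.001 0 0; 0 0 0.001 0 0'
```

```text
time_s: 18.05
ee_pos: [0.5445, 0.1694, 0.2911]
ee_rot: [3.141, -0.0, 1.434]
ft_force: [-3.4, -1.4, 7.7]
finger_gap: 0.005
finger_force: 3.5
```

Touch-down gives a marker height of about 82.1 mm, against the noted 82.5 mm. That is close enough, so back to the lever.

```bash
python3 -m handwheel '0 0 -0.02 0 0; 0 0 -0.05 0 0; 0 0 -0.08 0 0; -0.025 0.001 -0.08 8 0; -0.05 0.003 -0.08 16 0; -0.08 0.004 -0.08 24 0; -0.11 0.006 -0.08 32 0; -0.133 0.007 -0.08 40 0';  python3 -m handwheel '0 0 0 8 0; 0 0 0 16 0; 0 0 0 24 0; 0 0 0 32 0; 0 0 0 40 0; 0 0 0 48 0; 0 0 0 50 0; 0 0 0 50 0'
```

```text
time_s: 18.85
ee_pos: [0.533, 0.0352, 0.3703]
ee_rot: [3.141, 0.0, 0.729]
ft_force: [0.1, 0.3, -0.7]
finger_gap: 0.007
finger_force: 0.0
time_s: 19.65
ee_pos: [0.5332, 0.0367, 0.3702]
ee_rot: [3.142, -0.0, -0.137]
ft_force: [-0.1, 1.1, -0.0]
finger_gap: 0.008
finger_force: 0.0
```

```bash
python3 -m handwheel '0 0 0.012 0 0; 0 0 0.024 0 0; 0 0 0.036 0 0; 0 0 0.048 0 0; 0 0 0.06 0 0; 0 0 0.072 0 0; 0 0 0.082 0 0; 0 0 0.086 0 0'; python3 -m handwheel '0 0 0.001 0 0; 0 0 0.002 0 0; 0 0 0.003 0 0; 0 0 0.004 0 0; 0 0 0.005 0 0; 0 0 0.005 0 0; 0 0 0.005 0 0; 0 0 0.005 0 0'
```

```text
time_s: 20.45
ee_pos: [0.5329, 0.0367, 0.2827]
ee_rot: [3.142, 0.001, -0.137]
ft_force: [-3.4, -0.0, 3.9]
finger_gap: 0.005
finger_force: 1.9
time_s: 21.25
ee_pos: [0.5334, 0.0367, 0.28]
ee_rot: [-3.142, -0.001, -0.137]
ft_force: [-5.2, -0.1, 7.7]
finger_gap: 0.007
finger_force: 3.6
```

```bash
python3 -m handwheel '0 0 0.0007 0 0; 0 0 0.0014 0 0; 0 0 0.0014 0 0; 0 0 0.0014 0 0; 0 0 0.0014 0 0; 0 0 0.0014 0 0; 0 0 0.0014 0 0; 0 0 0.0014 0 0'
```

```text
time_s: 22.05
ee_pos: [0.5334, 0.0367, 0.279]
ee_rot: [-3.142, -0.001, -0.137]
ft_force: [-7.1, 0.6, 9.7]
finger_gap: 0.005
finger_force: 5.0
```

```bash
python3 -m handwheel '0 0 0.0004 0 0; 0 0 0.0008 0 0; 0 0 0.0008 0 0; 0 0 0.0008 0 0; 0 0 0.0008 0 0; 0 0 0.0008 0 0; 0 0 0.0008 0 0; 0 0 0.0008 0 0'; python3 - <<'E'
from h import *
p,_=imaging.capture("side")
cv2.imwrite("pics/s4.png",cv2.resize(p[170:290,240:340],None,fx=5,fy=5,interpolation=2)[...,::-1])
E
```

```text
time_s: 22.85
ee_pos: [0.5334, 0.0367, 0.2783]
ee_rot: [-3.142, -0.001, -0.137]
ft_force: [-7.0, 0.4, 11.0]
finger_gap: 0.001
finger_force: 5.8
```

View pics/s4.png

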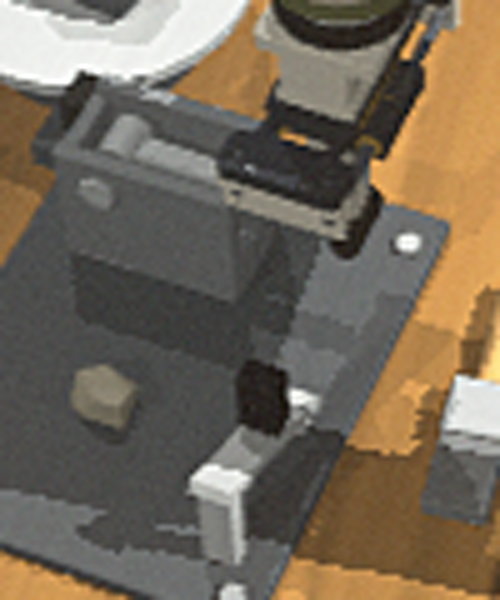

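The roller (crop 360,225) is pressed with the marker mid-rail (263,397). The heights match: 82.3 mm against 82.1 mm. Letting the lever up.

```bash
python3 -m handwheel '0 0 -0.005 0 0; 0 0 -0.015 0 0; 0 0 -0.028 0 0; 0 0 -0.042 0 0; 0 0 -0.056 0 0; 0 0 -0.075 0 0; 0 0 -0.1 0 0; 0 0 -0.12 0 0'; python3 -m handwheel '0 0 0 0 0; 0 0 0 0 0; 0 0 0 0 0; 0 0 0 0 0; 0 0 0 0 0; 0 0 0 0 0; 0 0 0 0 0; 0 0 0 0 0'; python3 - <<'E'
from h import *
from workcell import order
p,_=imaging.capture("side")
m=(p[190:215,298:320].astype(int).sum(-1)<120).astype(np.uint8);k,l,st,ce=cv2.connectedComponentsWithStats(m);print([(st[i],ce[i]+[298,190]) for i in range(1,k) if st[i,4]>10])
print(order.finish_job())
E
```

```text
time_s: 23.7
ee_pos: [0.5331, 0.0367, 0.399]
ee_rot: [-3.142, -0.0, -0.137]
ft_force: [0.1, 0.0, -0.2]
finger_gap: 0.004
finger_force: 0.0
time_s: 24.5
ee_pos: [0.5333, 0.0367, 0.3969]
ee_rot: [-3.142, 0.0, -0.137]
ft_force: [0.6, -0.2, 0.0]
finger_gap: 0.007
finger_force: 0.0
[(array([ 5,  5, 10, 14, 31], dtype=int32), array([308.90322581, 201.58064516]))]
the job is handed in; nothing more can be done
None
```

The job is handed in at about 24.5 s: the brake was firm with the roller at about 82.5 mm, the marker was set at about 82.1 mm, the second press was firm at about 82.3 mm (pushes read at most about 14 N), and the lever is up again; the hand-in returned no verdict.

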